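# Hold the finished washing tank's sprung lid at its drip mark

### The job

The minute timer on one of the two parts-washing tanks has run out (no red left on its face): lift that tank's sprung lid smoothly until the orange pointer on its edge stands against the green index block on its quadrant, without swinging it well past or letting it snap back, and finish while still holding the lid steady at that mark with the gripper, so that it drips back into the tank. Leave the other tank's lid shut, the green index blocks as they are set, and the things on the bench where they lie.

Things in the scene. Friction and masses are not known exactly. Their poses are not given: they have to be found in the camera images.
- tank_left_deck (a point): middle of the rear deck (150 mm above the bench) of the tank on the robot's left (+y); its timer sits within 50 mm of this point. Tank: fixed grey steel box 290 mm deep (x), 260 wide (y), 150 high, its centre 105 mm in front of this point. Axes: x from the tank's front (robot side) to its rear, z up. A white quadrant plate stands on its left flank, up to 275 mm above the bench
- lid_left (a joint): angle in rad of the left tank's steel lid (212 mm wide, 206 deep, 12 thick, 0.55 kg): 0 = shut, grows as the front edge rises, limit 1.25. It is hinged along its rear edge; a torsion spring pulls it shut (spring and weight: about 7 N at the handle at first, 9 N at 0.8 rad), so it snaps shut when let go
- lid_left_hinge (a point): point on the hinge axis of the left lid, mid-width, 158 mm above the bench. Axes turn with the lid: y along the hinge (the tank's y), -x from the hinge to the lid's front edge, z out of its upper face
- lid_left_handle (a point): middle of the black round handle bar on the left lid: 14 mm in diameter, 96 mm clear between its posts, along the tank's y. In the lid's axes (as for the hinge) it lies at x = -155 mm, z = +49 mm from the hinge axis, bar centre 42 mm above the lid's face, 207 mm above the bench when shut
- index_left (a joint): setting in rad of the left tank's green drip index, a block clamped on the quadrant's arc (16 mm long along the arc, black thumbscrew): the lid angle at which the orange pointer points at the block's middle; set between 0.3 and 0.9. Not to be moved
- index_left_mark (a point): middle of the left green index block's inner side, 118 mm from the hinge axis; the end of the orange pointer meets this point when the lid is at the mark
- tank_right_deck (a point): middle of the rear deck (150 mm above the bench) of the tank on the robot's right (-y); its timer sits within 50 mm of this point. Tank: fixed grey steel box 290 mm deep (x), 260 wide (y), 150 high, its centre 105 mm in front of this point. Axes: x from the tank's front (robot side) to its rear, z up. A white quadrant plate stands on its right flank, up to 275 mm above the bench
- lid_right (a joint): angle in rad of the right tank's steel lid (212 mm wide, 206 deep, 12 thick, 0.55 kg): 0 = shut, grows as the front edge rises, limit 1.25. It is hinged along its rear edge; a torsion spring pulls it shut (spring and weight: about 7 N at the handle at first, 9 N at 0.8 rad), so it snaps shut when let go
- lid_right_hinge (a point): point on the hinge axis of the right lid, mid-width, 158 mm above the bench. Axes turn with the lid: y along the hinge (the tank's y), -x from the hinge to the lid's front edge, z out of its upper face
- lid_right_handle (a point): middle of the black round handle bar on the right lid: 14 mm in diameter, 96 mm clear between its posts, along the tank's y. In the lid's axes (as for the hinge) it lies at x = -155 mm, z = +49 mm from the hinge axis, bar centre 42 mm above the lid's face, 207 mm above the bench when shut
- index_right (a joint): setting in rad of the right tank's green drip index, a block clamped on the quadrant's arc (16 mm long along the arc, black thumbscrew): the lid angle at which the orange pointer points at the block's middle; set between 0.3 and 0.9. Not to be moved
- index_right_mark (a point): middle of the right green index block's inner side, 118 mm from the hinge axis; the end of the orange pointer meets this point when the lid is at the mark
- timer_run_out: the minute timer that has run out: black disc 70 mm across, 20 mm high, white face up with no red on it, held by its magnet on the rear deck of one of the two tanks: that tank is the finished one. Origin: centre of its underside
- timer_running: the minute timer that is still running: the same, but with more than half of its face red; on the rear deck of the other tank. Origin: centre of its underside
- ring_spanner: loose steel spanner 200 mm long lying on the bench between the robot and the right tank. Bystander
- screwdriver: loose screwdriver with a red handle lying on the bench between the robot and the left tank. Bystander
- piston_a: loose aluminium piston 77 mm across, 58 mm high, standing crown up on the bench, either between the robot and the tanks or to the left of the left tank. Bystander
- piston_b: a second such piston, in the other of these two places. Bystander
- spray_can: loose can with a pale top and a yellow body, 66 mm across, 190 mm high, standing to the right of the right tank. Bystander

How it is judged:
By the outcome, as a careful person would: the job done as asked, in the order asked, and still so for the second after the job is handed in, while the arm keeps its last pose, push and grip.
It also fails if it takes over 38 s, if anything falls off the work surface, if the arm or the gripper's body presses on something with over 40 N, if the wrist force passes 120 N, or if a joint passes its speed limit or range.

### The arm

A 6-joint arm with a two-finger parallel gripper is mounted at the origin on the work surface. World frame = base frame: x ahead of the robot, y to its left, z up, the work surface at z = 0. Lengths are in mm, angles in rad, forces in N, time in s.
With the tool pointing down it reaches from about 300 to 875 mm from the base axis. Payload 4.2 kg.
Tool frame: the origin (TCP) lies midway between the tips of the shut fingers; the grasp point (between the pads) lies 19 mm behind it (manip.grip_depth is the distance from the TCP to the grasp point, in mm); z points along the fingers, y is the direction in which the jaws open and shut (so a half turn about z gives the same grasp; the last joint's range is limited). The gripper opens to 85 mm and grips with 20 to 120 N. Pads are 22 mm wide; open, the fingers measure 114 mm over their backs; the gripper's body (76 mm by 85 mm) begins 54 mm behind the grasp point. The pads swing forward as they close: fully open they stand 13 mm farther back than shut.
Start: joints at [1.105, 0.32, 1.565, -0, 1.257, -0.02], TCP at [247.932, 518.817, 231.338] pointing down, gripper open.
Joint ranges: [-3.11, 3.11], [-0.84, 2.01], [0.21, 2.61], [-1.34, 4.49], [0.05, 2.63], [-2.56, 2.56]. Speed limits (rad/s): [2.57, 2.57, 3.14, 3.14, 3.14, 3.14].

### API

Orientations are given as a unit quaternion [x, y, z, w].
In Python, from bench import monitor, vision, hand_in, spotter, manip gives the robot as it stands.
- The arm moves only by the tool send_rows, never from a script. Its argument "commands" is a list of rows, each an object of numbers: "tx", "ty", "tz": the shift along the tool's x, y, z in m; "ax", "ay", "az": the turn, a rotation vector about the tool's x, y, z in rad. A call has 1 to 12 rows; each row is the pose to reach, as a shift and turn from the pose commanded when the call began, along the tool's axes at that moment; what a row does not reach only later rows make up. A row lasts 1/8 s, in which the tool goes at most 62.5 mm and 10.7 degrees, less where a joint would pass 70% of its speed; a pose out of reach is approached as far as the arm can. A call with a gripper value outside its range is refused whole. "fingers" is the finger opening in m, from 0 to 0.0854, set as the call begins (left out, the last holds). The fingers move at their own pace and stop on an object; the grip force is fixed at half the most. Time passes only in rows, so rows that repeat a pose let the fingers close. It gives the time, the measured TCP pose, the force and the opening at its end, in the units of the state.
- monitor.read_state(): the state, without advancing time (a new reading comes with each control period).
- vision.read_camera(name): name is "scene" or "top" or "wrist"; returns the picture (384x512x3 uint8, red, green, blue); there is no depth.
- vision.camera_params(name): a dict with "vertical_fov" (degrees; the focal length in pixels is half the picture's height over the tangent of half this angle, whatever the lens; pixels are square), "cx", "cy" (the principal point, pixels), "distortion" ([k1, k2, p1, p2, k3] as OpenCV has them; the pictures are not rectified), "extrinsics" (4x4, takes a point from camera to world coordinates); the wrist camera has in their place "tool_from_camera" (4x4, takes a point from camera to tool coordinates, whose origin is the TCP and whose axes are the flange's). Camera axes: x right, y up, looking along -z (the intrinsics and any distortion apply to the point x, -y, -z); pixel columns grow to the right and rows downward; lengths in mm; the calibration is good to about 2 mm. A picture is of the moment at which its call begins: read the wrist's pose just before it. camera_params takes no time and is no camera call.
- hand_in(): hands the job in, once; it reports no verdict.
Trained networks look in the newest picture that a camera, given by its name, has taken for a name from the list of things; names that differ only in an ending like _2 or _b are one class to them, and where a whole thing is asked for, a point or a joint stands for the part that bears it (a point fixed in the world has none). Each returns a list of dicts, best first, with "p" (0 to 1); they miss things now and then, are a little off and sometimes report something else, mostly with a low value. They report only what shows in the picture. A call takes as long as a camera call.
- spotter.recognise(camera, thing): "at" ([x, y, z] in mm, in world coordinates, good to about 4 mm: the middle of the surface that is visible of it).
- spotter.regions_of(camera, thing): "mask" (384x512 bool, what is visible of it).
- spotter.tip_of(camera, thing): "at" ([x, y, z] in mm, in world coordinates, good to about 4 mm: a listed point, or the origin of a listed thing).
The state is a dict: "t": time; "qpos": joint angles; "joint_velocities": joint speeds; "joint_torque": joint torques, N m; "tcp_pos": TCP position; "tcp_rot": TCP orientation; "ft_force": force on the tool from outside, world axes, zero at the start; "moment": the same for the moment, N m; "width": opening from 0.0 (shut) to 1.0 (fully open).
Only numpy, scipy, OpenCV 4.12 (cv2) and the standard library are available. Lean on these libraries where they do the work, as an engineer would, in place of code of your own. Each camera call takes 0.05 s, during which the arm holds its last target. There are 200 camera calls.

## Working session

There is one attempt and no reset: what is moved stays moved. The work goes in short steps, Python scripts to look and compute and a tool call to move; the robot and the scene stay as the last step left them, time stands still between calls to the robot, and variables do not carry over. Pictures are saved under pics/ and viewed, about 8 in all and at most 12, crops included, and the job is handed in when it is done.

Besides the shell and the picture viewer there is one more tool, called after "Call:" in YAML: its name, and indented under it one key for each argument. send_rows: Moves the arm, as the interface text tells. Its arguments: {"type":"object","properties":{"commands":{"type":"array","items":{"type":"object","properties":{"tx":{"type":"number"},"ty":{"type":"number"},"tz":{"type":"number"},"ax":{"type":"number"},"ay":{"type":"number"},"az":{"type":"number"}}}},"fingers":{"type":"number"}},"required":["commands"]}

```bash
ls; mkdir -p pics
python3 - <<'E'
from bench import monitor, vision, spotter
import cv2, numpy as np
s=monitor.read_state(); print(s)
ims=[vision.read_camera(n)[:,:,::-1] for n in("scene","top")]
cv2.imwrite("pics/a.png",cv2.resize(ims[0],(800,600)));cv2.imwrite("pics/b.png",cv2.resize(ims[1],(800,600)))
for c in("scene","top"):
  p=vision.camera_params(c);print(c,p)
  for t in("timer_run_out","timer_running","lid_left_handle","lid_right_handle","lid_left_hinge","lid_right_hinge","tank_left_deck","tank_right_deck","index_left_mark","index_right_mark"):
    print(c,t,[(np.round(d["at"]),round(d["p"],2)) for d in spotter.tip_of(c,t)[:2]])
E
```

```text
pics
{'t': 0.0, 'qpos': array([ 1.10495546e+00,  3.20300484e-01,  1.56572411e+00,  4.72983412e-07,
        1.25740944e+00, -2.00204286e-02]), 'joint_velocities': array([ 0.00047496, -0.00165129, -0.00112018,  0.00050468, -0.00103748,
        0.00048644]), 'joint_torque': array([-5.31424939e-04, -4.15518308e+01, -2.34164482e+01,  4.90218451e-05,
        8.22681788e-03, -3.04929210e-05]), 'tcp_pos': array([247.72326639, 518.3446447 , 230.45984154]), 'tcp_rot': array([ 2.21068748e-01,  9.75257792e-01, -8.93600712e-04, -2.21688390e-04]), 'ft_force': array([ 0.46704127, -0.79525208,  0.26429179]), 'moment': array([ 0.00239696, -0.00607158,  0.0020313 ]), 'width': 1.0041073486977241}
scene {'vertical_fov': 44.95758864383946, 'cx': 254.3673260182018, 'cy': 186.84569272431656, 'distortion': array([-0.0708013,  0.       ,  0.       ,  0.       ,  0.       ]), 'extrinsics': array([[ 8.44830233e-01, -3.53700731e-01,  4.01444481e-01,
         1.11792493e+03],
       [ 5.34529876e-01,  5.25395169e-01, -6.61995263e-01,
        -9.78405083e+02],
       [ 2.32312172e-02,  7.73857680e-01,  6.32933331
[... 1402 characters left out ...]
      1.00000000e+00]])}
top timer_run_out [(array([ 735., -333.,  151.]), 0.73)]
top timer_running [(array([683., 320., 151.]), 0.93), (array([355.,  38.,  -3.]), 0.23)]
top lid_left_handle [(array([478., 268., 205.]), 0.98)]
top lid_right_handle [(array([ 541., -257.,  206.]), 0.69), (array([357.,  39.,  -2.]), 0.19)]
top lid_left_hinge [(array([639., 280., 160.]), 0.68)]
top lid_right_hinge [(array([ 694., -290.,  161.]), 0.84)]
top tank_left_deck [(array([685., 290., 148.]), 0.63), (array([480., 268., 207.]), 0.54)]
top tank_right_deck [(array([ 737., -309.,  154.]), 0.87)]
top index_left_mark [(array([523., 392., 216.]), 0.49)]
top index_right_mark [(array([ 584., -384.,  237.]), 0.44)]
```

View pics/a.png

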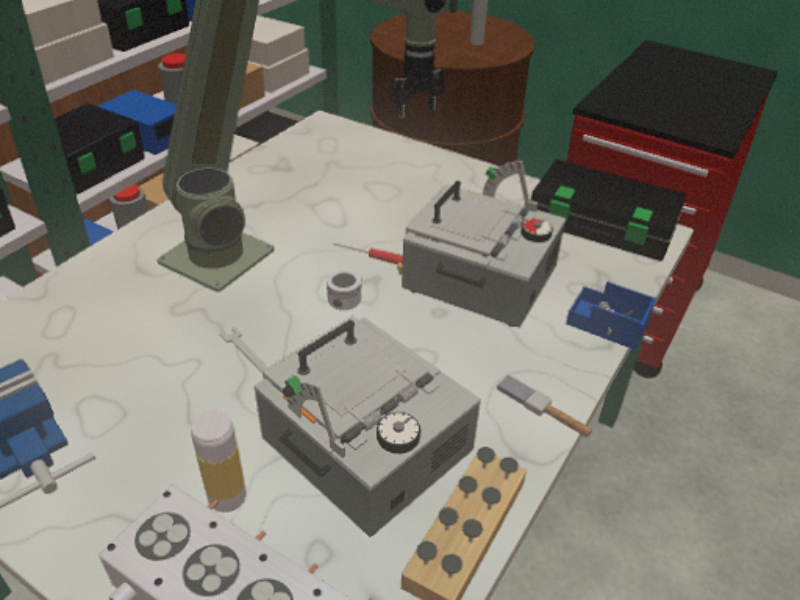

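View pics/b.png

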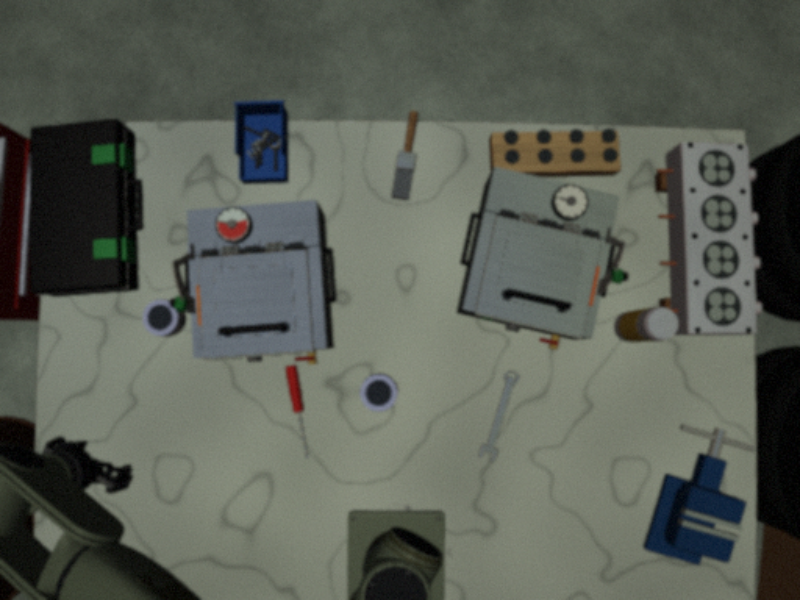

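The right tank (dial at about (400,430) in the scene picture, (570,202) in the top one) has an all-white face, and the left one shows red at (537,228). So I need to lift the right lid. The tank's yaw is about -0.2 rad.

```bash
cat > h.py <<'E'
from bench import monitor, vision, spotter
import numpy as np, cv2
from scipy.spatial.transform import Rotation as R
def tool(yaw,tilt=0):  # tool y along tank x, z down; tilt>0 follows lid opening
    x=np.array([np.cos(yaw),np.sin(yaw),0]);z=np.array([0,0,-1.])
    m=R.from_matrix(np.c_[np.cross(x,z),x,z])
    y=np.array([-np.sin(yaw),np.cos(yaw),0])
    return R.from_rotvec(tilt*y)*m
def rel(p,r,s=None):
    s=s or monitor.read_state(); r0=R.from_quat(s["tcp_rot"])
    return np.round(r0.inv().apply(np.array(p)-s["tcp_pos"])/1000,4),np.round((r0.inv()*r).as_rotvec(),4)
def project(c,P,s=None):
    k=vision.camera_params(c); f=192/np.tan(np.radians(k["vertical_fov"]/2))
    if c=="wrist":
        T=np.eye(4);T[:3,:3]=R.from_quat(s["tcp_rot"]).as_matrix();T[:3,3]=s["tcp_pos"];E=T@k["tool_from_camera"]
    else:E=k["extrinsics"]
    E=np.diag([1,1,1,1.])@np.linalg.inv(E); q=(E[:3,:3]@np.atleast_2d(P).T).T+E[:3,3]
    K=np.array([[f,0,k["cx"]],[0,f,k["cy"]],[0,0,1]])
    return cv2.projectPoints(q*[1,-1,-1],np.zeros(3),np.zeros(3),K,k["distortion"])[0][:,0]
E
python3 - <<'E'
from h import *
r=tool(-.204)
for p in([290,420,400],[541.5,-258.5,360]): print(rel(p,r))
print(vision.camera_params("wrist"))
# top-view check of yaw: bar ends
u=np.array([np.cos(-.204),np.sin(-.204),0]);v=np.array([-u[1],u[0],0])
c=np.array([541.5,-258.5,207])
print(project("top",[c,c+48*v,c-48*v])*800/512,project("scene",[c,c+48*v,c-48*v])*800/512)
E
```

```text
(array([-0.0806, -0.071 , -0.1687]), array([ 1.000e-04, -1.000e-04,  1.329e+00]))
(array([-0.6   , -0.5748, -0.1287]), array([ 1.000e-04, -1.000e-04,  1.329e+00]))
{'vertical_fov': 71.10744435242214, 'cx': 254.74568590817768, 'cy': 190.08909973790333, 'distortion': array([0.01334603, 0.        , 0.        , 0.        , 0.        ]), 'tool_from_camera': array([[-5.45240473e-04,  9.57306211e-01,  2.89075287e-01,
         7.40435587e+01],
       [ 9.99999680e-01,  6.91252221e-04, -4.03008320e-04,
         8.31975378e-01],
       [-5.85626302e-04,  2.89074975e-01, -9.57306281e-01,
        -1.41934990e+02],
       [ 0.00000000e+00,  0.00000000e+00,  0.00000000e+00,
         1.00000000e+00]])}
[[537.48763753 298.71985779]
 [512.17258144 293.25197133]
 [562.67854414 304.17071844]] [[326.64595193 337.30267341]
 [347.07090909 324.2761294 ]
 [305.34662292 350.88683661]]
```

Call:
send_rows:
  commands:
    - {"tz": -0.06}
    - {"tz": -0.12,"az": 0.15}
    - {"tx": -0.05,"ty": -0.04,"tz": -0.16,"az": 0.3}
    - {"tx": -0.09,"ty": -0.09,"tz": -0.165,"az": 0.45}
    - {"tx": -0.13,"ty": -0.13,"tz": -0.165,"az": 0.6}
    - {"tx": -0.17,"ty": -0.17,"tz": -0.165,"az": 0.75}
    - {"tx": -0.21,"ty": -0.21,"tz": -0.165,"az": 0.9}
    - {"tx": -0.25,"ty": -0.25,"tz": -0.165,"az": 1.05}
    - {"tx": -0.29,"ty": -0.29,"tz": -0.165,"az": 1.2}
    - {"tx": -0.33,"ty": -0.33,"tz": -0.165,"az": 1.329}
    - {"tx": -0.37,"ty": -0.37,"tz": -0.165,"az": 1.329}
    - {"tx": -0.41,"ty": -0.41,"tz": -0.16,"az": 1.329}

```text
$.commands[0]: bad value
```

```bash
python3 -c "
from h import *
print(monitor.read_state());print(rel([541.5,-258.5,330],tool(-.204)))"
```

```text
{'t': 1.1, 'qpos': array([ 1.10498835e+00,  3.19580802e-01,  1.56450498e+00, -2.92706484e-05,
        1.25736474e+00, -2.00058703e-02]), 'joint_velocities': array([ 2.52324692e-04,  1.97530795e-04, -1.39505027e-03,  9.26764245e-05,
        9.11101976e-04, -3.48226189e-04]), 'joint_torque': array([-1.71828292e-04, -4.15424287e+01, -2.34419131e+01,  1.17331065e-04,
        2.95311447e-04,  1.78916969e-05]), 'tcp_pos': array([247.94936515, 518.81641517, 231.34704625]), 'tcp_rot': array([2.21055432e-01, 9.75261242e-01, 6.56345573e-05, 3.06079562e-05]), 'ft_force': array([ 0.32982619,  0.22314813, -0.15545902]), 'moment': array([ 0.03213442, -0.03110495, -0.00824703]), 'width': 0.9993407892543673}
(array([-0.6   , -0.5748, -0.0987]), array([ 1.000e-04, -1.000e-04,  1.329e+00]))
```

Every field is probably required in each row.

Call:
send_rows:
  commands:
    - {"tx": 0,"ty": 0,"tz": -0.06,"ax": 0,"ay": 0,"az": 0}
    - {"tx": 0,"ty": 0,"tz": -0.12,"ax": 0,"ay": 0,"az": 0.15}
    - {"tx": -0.05,"ty": -0.04,"tz": -0.16,"ax": 0,"ay": 0,"az": 0.3}
    - {"tx": -0.09,"ty": -0.09,"tz": -0.165,"ax": 0,"ay": 0,"az": 0.45}
    - {"tx": -0.13,"ty": -0.13,"tz": -0.165,"ax": 0,"ay": 0,"az": 0.6}
    - {"tx": -0.17,"ty": -0.17,"tz": -0.165,"ax": 0,"ay": 0,"az": 0.75}
    - {"tx": -0.21,"ty": -0.21,"tz": -0.165,"ax": 0,"ay": 0,"az": 0.9}
    - {"tx": -0.25,"ty": -0.25,"tz": -0.165,"ax": 0,"ay": 0,"az": 1.05}
    - {"tx": -0.29,"ty": -0.29,"tz": -0.165,"ax": 0,"ay": 0,"az": 1.2}
    - {"tx": -0.33,"ty": -0.33,"tz": -0.165,"ax": 0,"ay": 0,"az": 1.329}
    - {"tx": -0.37,"ty": -0.37,"tz": -0.165,"ax": 0,"ay": 0,"az": 1.329}
    - {"tx": -0.41,"ty": -0.41,"tz": -0.16,"ax": 0,"ay": 0,"az": 1.329}

```text
t: 2.6
tcp_pos: [441.5, -29.8, 391.8]
tcp_rot: [0.775, 0.631, 0.001, 0.001]
ft_force: [0.5, 0.7, 0.4]
width: 1.0
```

```bash
python3 -c "
from h import *
s=monitor.read_state();print(s['t'],s['tcp_pos'],s['tcp_rot']);print(rel([541.5,-258.5,330],tool(-.204)))"
```

```text
2.6 [441.50493775 -29.7542193  391.80802854] [7.75493851e-01 6.31354363e-01 8.22736311e-04 5.26699088e-04]
(array([-0.2038,  0.1442,  0.062 ]), array([ 0.0019, -0.0006, -0.0002]))
```

Call:
send_rows:
  commands:
    - {"tx": -0.05,"ty": 0.035,"tz": 0.01,"ax": 0,"ay": 0,"az": 0}
    - {"tx": -0.1,"ty": 0.07,"tz": 0.03,"ax": 0,"ay": 0,"az": 0}
    - {"tx": -0.15,"ty": 0.106,"tz": 0.05,"ax": 0,"ay": 0,"az": 0}
    - {"tx": -0.19,"ty": 0.134,"tz": 0.06,"ax": 0,"ay": 0,"az": 0}
    - {"tx": -0.204,"ty": 0.144,"tz": 0.062,"ax": 0.002,"ay": 0,"az": 0}
    - {"tx": -0.204,"ty": 0.144,"tz": 0.062,"ax": 0.002,"ay": 0,"az": 0}
    - {"tx": -0.204,"ty": 0.144,"tz": 0.062,"ax": 0.002,"ay": 0,"az": 0}

```text
t: 3.48
tcp_pos: [540.6, -255.5, 330.2]
tcp_rot: [0.775, 0.632, -0.0, -0.001]
ft_force: [0.5, 0.1, -0.0]
width: 1.002
```

Run:
```python
from h import *
s=monitor.read_state();im=vision.read_camera("wrist")[:,:,::-1].copy()
print(s['t'],s['tcp_pos'],s['tcp_rot'])
for t in("lid_right_handle","lid_right_hinge","index_right_mark","tank_right_deck"):
    print(t,[(np.round(d["at"],1),round(d["p"],2)) for d in spotter.tip_of("wrist",t)[:2]])
im=cv2.resize(im,(800,600))
u=np.array([np.cos(-.204),np.sin(-.204),0]);v=np.array([-u[1],u[0],0]);c=np.array([541.5,-258.5,207])
P=[c,c+48*v,c-48*v,[584,-384,237],[694,-290,158]]
for q in project("wrist",P,s)*800/512: print(q); cv2.drawMarker(im,tuple(int(a) for a in q),(0,0,255),0,12)
cv2.imwrite("pics/c.png",im)
```

```text
3.475 [ 540.55361153 -255.53107191  330.19216874] [ 7.75083709e-01  6.31858256e-01 -1.69818651e-04 -6.00191611e-04]
lid_right_handle [(array([ 538.2, -260.7,  206.4]), 0.64), (array([ 581.6, -389. ,  238.5]), 0.16)]
lid_right_hinge [(array([ 690.1, -294.7,  158.8]), 0.77)]
index_right_mark [(array([ 581.6, -387.1,  237. ]), 0.64)]
tank_right_deck [(array([ 738.9, -304.1,  147.6]), 0.77)]
[400.85476294 293.26894074]
[401.04745439 219.5007733 ]
[400.68249286 359.98086711]
[501.34686903 470.75720284]
[603.63773514 275.50547104]
```

View pics/c.png

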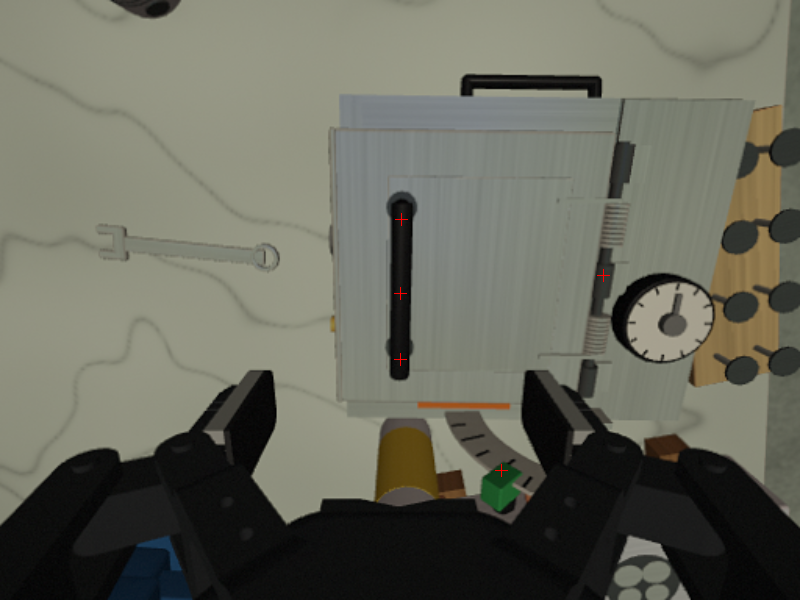

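The wrist view confirms the white timer at (664,318), the bar at x≈401 lined up with the tool, and the index block at (500,485). I'll descend onto the bar and grip it.

Call:
send_rows:
  commands:
    - {"tx": -0.001,"ty": 0.001,"tz": 0.04,"ax": 0,"ay": 0,"az": 0}
    - {"tx": -0.002,"ty": 0.001,"tz": 0.08,"ax": 0,"ay": 0,"az": 0}
    - {"tx": -0.003,"ty": 0.001,"tz": 0.11,"ax": 0,"ay": 0,"az": 0}
    - {"tx": -0.003,"ty": 0.001,"tz": 0.13,"ax": 0,"ay": 0,"az": 0}
    - {"tx": -0.003,"ty": 0.001,"tz": 0.142,"ax": 0,"ay": 0,"az": 0}
    - {"tx": -0.003,"ty": 0.001,"tz": 0.142,"ax": 0,"ay": 0,"az": 0}
    - {"tx": -0.003,"ty": 0.001,"tz": 0.142,"ax": 0,"ay": 0,"az": 0}
  fingers: 0.05

```text
t: 4.6
tcp_pos: [541.5, -260.1, 188.4]
tcp_rot: [0.775, 0.631, -0.0, 0.0]
ft_force: [-0.2, -0.4, -0.3]
width: 0.586
```

Call:
send_rows:
  commands:
    - {"tx": 0,"ty": 0,"tz": 0,"ax": 0,"ay": 0,"az": 0}
    - {"tx": 0,"ty": 0,"tz": 0,"ax": 0,"ay": 0,"az": 0}
    - {"tx": 0,"ty": 0,"tz": 0,"ax": 0,"ay": 0,"az": 0}
    - {"tx": 0,"ty": 0,"tz": 0,"ax": 0,"ay": 0,"az": 0}
    - {"tx": 0,"ty": 0,"tz": 0,"ax": 0,"ay": 0,"az": 0}
    - {"tx": 0,"ty": 0,"tz": 0,"ax": 0,"ay": 0,"az": 0}
  fingers: 0.0

```text
t: 5.35
tcp_pos: [540.7, -259.9, 187.9]
tcp_rot: [0.775, 0.631, -0.001, -0.001]
ft_force: [-3.0, 0.5, 4.9]
width: 0.142
```

Run:
```python
from h import *
s=monitor.read_state();print(s['t'],s['tcp_pos'],s['tcp_rot'],s['ft_force'],s['moment'],s['width'])
p0=s['tcp_pos'];r0=R.from_quat(s['tcp_rot'])
g0=p0+r0.apply([0,0,-19]);print("grasp pt",g0)
u=np.array([np.cos(-.204),np.sin(-.204),0])
def at(a): return -155*np.cos(a)+49*np.sin(a), 155*np.sin(a)+49*np.cos(a)
for a in np.arange(.06,.80,.06):
    x,z=at(a);dx,dz=x+155,z-49
    t=-a*.0
    print(round(a,2),np.round(r0.inv().apply(u*dx+np.array([0,0,dz]))/1000,4))
```

```text
5.35 [ 540.72725612 -259.93624422  187.8519005 ] [ 7.75470781e-01  6.31382810e-01 -5.90653167e-04 -6.82551462e-04] [-3.00209665  0.5119987   4.89453369] [ 0.07992214  0.39539698 -0.06653787] 0.14172944634406004
grasp pt [ 540.76103757 -259.9421863   206.85186954]
0.06 [-0.      0.0032 -0.0092]
0.12 [-0.      0.0069 -0.0182]
0.18 [-0.      0.0112 -0.027 ]
0.24 [ 0.      0.016  -0.0355]
0.3 [ 0.      0.0213 -0.0437]
0.36 [ 0.      0.0271 -0.0515]
0.42 [ 0.      0.0333 -0.059 ]
0.48 [ 0.      0.04   -0.0661]
0.54 [ 0.      0.0471 -0.0728]
0.6 [ 0.      0.0546 -0.0791]
0.66 [ 0.      0.0624 -0.0849]
0.72 [ 0.      0.0706 -0.0902]
0.78 [ 0.      0.0791 -0.095 ]
```

Gripped at 12 mm opening. I'll lift along the arc in small steps.

Call:
send_rows:
  commands:
    - {"tx": 0,"ty": 0.0007,"tz": -0.002,"ax": 0,"ay": 0,"az": 0}
    - {"tx": 0,"ty": 0.002,"tz": -0.006,"ax": 0,"ay": 0,"az": 0}
    - {"tx": 0,"ty": 0.0037,"tz": -0.0105,"ax": 0,"ay": 0,"az": 0}
    - {"tx": 0,"ty": 0.0056,"tz": -0.015,"ax": 0,"ay": 0,"az": 0}
    - {"tx": 0,"ty": 0.0079,"tz": -0.0204,"ax": 0,"ay": 0,"az": 0}
    - {"tx": 0,"ty": 0.0101,"tz": -0.0248,"ax": 0,"ay": 0,"az": 0}
    - {"tx": 0,"ty": 0.0124,"tz": -0.0292,"ax": 0,"ay": 0,"az": 0}
    - {"tx": 0,"ty": 0.0148,"tz": -0.0334,"ax": 0,"ay": 0,"az": 0}
    - {"tx": 0,"ty": 0.0173,"tz": -0.0376,"ax": 0,"ay": 0,"az": 0}
    - {"tx": 0,"ty": 0.02,"tz": -0.0417,"ax": 0,"ay": 0,"az": 0}
    - {"tx": 0,"ty": 0.0213,"tz": -0.0437,"ax": 0,"ay": 0,"az": 0}
    - {"tx": 0,"ty": 0.0213,"tz": -0.0437,"ax": 0,"ay": 0,"az": 0}

```text
t: 6.85
tcp_pos: [560.3, -264.2, 231.6]
tcp_rot: [0.775, 0.631, -0.002, -0.002]
ft_force: [-8.1, -1.5, -5.8]
width: 0.137
```

Run:
```python
from h import *
s=monitor.read_state();print(s['t'],s['tcp_pos'],s['tcp_rot'],s['ft_force'],s['moment'],s['width'])
im=vision.read_camera("scene")[:,:,::-1]
for t in("lid_right_handle","index_right_mark"):
    print(t,[(np.round(d["at"],1),round(d["p"],2)) for d in spotter.tip_of("scene",t)[:2]])
cv2.imwrite("pics/d.png",cv2.resize(im[190:340,130:330],(800,600),interpolation=cv2.INTER_CUBIC))
```

```text
6.85 [ 560.27948993 -264.22441716  231.61582002] [ 0.77544328  0.63141179 -0.00182209 -0.00188225] [-8.06404547 -1.48439653 -5.7865184 ] [-0.19370689  1.46198743 -0.11779454] 0.1374346225695142
lid_right_handle [(array([ 561.6, -263.2,  248.6]), 0.69)]
index_right_mark [(array([ 583.6, -386.3,  235.3]), 0.58)]
```

View pics/d.png

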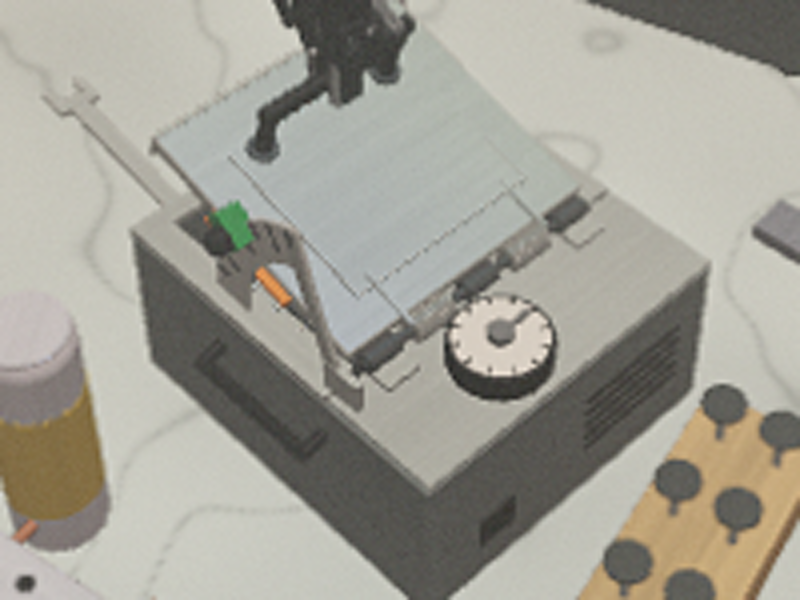

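The lid is following well: the pointer at (270,285) in the crop is rising toward the green block at (232,222). I'll continue to just short of the mark.

Call:
send_rows:
  commands:
    - {"tx": 0,"ty": 0.0014,"tz": -0.002,"ax": 0,"ay": 0,"az": 0}
    - {"tx": 0,"ty": 0.004,"tz": -0.0055,"ax": 0,"ay": 0,"az": 0}
    - {"tx": 0,"ty": 0.0073,"tz": -0.0097,"ax": 0,"ay": 0,"az": 0}
    - {"tx": 0,"ty": 0.0109,"tz": -0.014,"ax": 0,"ay": 0,"az": 0}
    - {"tx": 0,"ty": 0.0147,"tz": -0.0183,"ax": 0,"ay": 0,"az": 0}
    - {"tx": 0,"ty": 0.0187,"tz": -0.0224,"ax": 0,"ay": 0,"az": 0}
    - {"tx": 0,"ty": 0.0228,"tz": -0.0264,"ax": 0,"ay": 0,"az": 0}
    - {"tx": 0,"ty": 0.0265,"tz": -0.0297,"ax": 0,"ay": 0,"az": 0}
    - {"tx": 0,"ty": 0.0302,"tz": -0.0329,"ax": 0,"ay": 0,"az": 0}
    - {"tx": 0,"ty": 0.033,"tz": -0.0352,"ax": 0,"ay": 0,"az": 0}
    - {"tx": 0,"ty": 0.0346,"tz": -0.0364,"ax": 0,"ay": 0,"az": 0}
    - {"tx": 0,"ty": 0.0346,"tz": -0.0364,"ax": 0,"ay": 0,"az": 0}

```text
t: 8.5
tcp_pos: [592.3, -271.3, 269.4]
tcp_rot: [0.776, 0.631, -0.003, -0.003]
ft_force: [-14.3, -0.3, 1.4]
width: 0.141
```

```bash
cat > look.py <<'E'
from h import *
import sys
n=sys.argv[1]
s=monitor.read_state();print(s['t'],s['tcp_pos'],s['tcp_rot'],s['ft_force'],s['moment'],s['width'])
g=s['tcp_pos']+R.from_quat(s['tcp_rot']).apply([0,0,-19])
u=np.array([np.cos(-.204),np.sin(-.204),0]);
H=np.array([540.76,-259.94,206.85])+155*u-[0,0,49]; d=g-H
print("hinge",H,"radius",np.hypot(d@u,d[2]),"lid angle",np.arctan2(d[2],-d@u)-np.arctan2(49,155))
v=np.array([-u[1],u[0],0])
im=vision.read_camera("scene")[:,:,::-1]
ms=[d["at"] for d in spotter.tip_of("scene","index_right_mark")[:1]];print(ms)
for M in ms+[[583,-386,236.5]]:
    d=np.array(M)-H;print("mark r",np.hypot(d@u,d[2]),"lateral",d@v,"angle",np.arctan2(d[2],-d@u))
# lines of constant angle on the quadrant plane, radius 108..128
x0,y0,k=155,225,10
big=cv2.resize(im[y0:y0+60,x0:x0+80],(800,600),interpolation=cv2.INTER_CUBIC)
cv2.imwrite(f"pics/{n}.png",big)
for a in(.5,.6,.7,.8,.9):
    P=[H-v*118+rr*(-u*np.cos(a)+np.array([0,0,np.sin(a)])) for rr in(90,118)]
    print(a,((project("scene",P)-[x0-.5,y0-.5])*k-.5).round().tolist())
E
python3 look.py e
```

```text
8.5 [ 592.30001124 -271.29551628  269.4265604 ] [ 0.77555044  0.63127175 -0.00314888 -0.00275378] [-14.29516132  -0.26371942   1.38719475] [ 0.12891292  2.44671369 -0.1107249 ] 0.14146738833541533
hinge [ 692.54592963 -291.34113958  157.85      ] radius 165.73672066055357 lid angle 0.6011246949086533
[[580.0, -385.6, 238.2]]
mark r 121.48388242658064 lateral -115.1047690313281 angle 0.7226899596664177
mark r 118.09749030211908 lateral -114.8887106642745 angle 0.7288003439158486
0.5 [[388.0, 310.0], [321.0, 221.0]]
0.6 [[399.0, 299.0], [334.0, 206.0]]
0.7 [[411.0, 291.0], [350.0, 194.0]]
0.8 [[426.0, 286.0], [369.0, 187.0]]
0.9 [[443.0, 284.0], [391.0, 183.0]]
```

View pics/e.png

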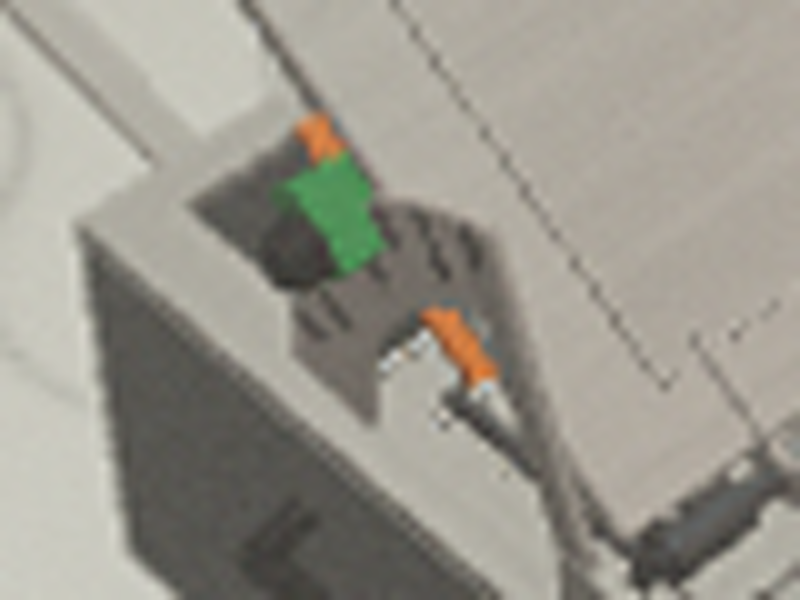

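The block sits at (335,215) in the crop and the pointer shows at (460,345) and (320,135). The lid is at about 0.59–0.60 and the mark at about 0.73. I'll advance to about 0.70 and check with overlays.

Call:
send_rows:
  commands:
    - {"tx": 0,"ty": 0.0012,"tz": -0.001,"ax": 0,"ay": 0,"az": 0}
    - {"tx": 0,"ty": 0.0035,"tz": -0.0026,"ax": 0,"ay": 0,"az": 0}
    - {"tx": 0,"ty": 0.006,"tz": -0.0044,"ax": 0,"ay": 0,"az": 0}
    - {"tx": 0,"ty": 0.0085,"tz": -0.0061,"ax": 0,"ay": 0,"az": 0}
    - {"tx": 0,"ty": 0.0105,"tz": -0.0074,"ax": 0,"ay": 0,"az": 0}
    - {"tx": 0,"ty": 0.012,"tz": -0.0084,"ax": 0,"ay": 0,"az": 0}
    - {"tx": 0,"ty": 0.012,"tz": -0.0084,"ax": 0,"ay": 0,"az": 0}

```text
t: 9.48
tcp_pos: [603.2, -273.7, 278.1]
tcp_rot: [0.776, 0.631, -0.004, -0.003]
ft_force: [-15.8, -0.5, 2.8]
width: 0.143
```

```bash
cat > look2.py <<'E'
from h import *
import sys
n=sys.argv[1]
s=monitor.read_state();print(s['t'],s['tcp_pos'].round(1),s['ft_force'].round(1),s['moment'].round(2),s['width'])
g=s['tcp_pos']+R.from_quat(s['tcp_rot']).apply([0,0,-19])
u=np.array([np.cos(-.204),np.sin(-.204),0]);v=np.array([-u[1],u[0],0])
H=np.array([540.76,-259.94,206.85])+155*u-[0,0,49]; H=H+v*0; d=g-H
A=np.arctan2(d[2],-d@u)-np.arctan2(49,155)
print("radius",np.hypot(d@u,d[2]),"lid angle",A)
im={"wrist":vision.read_camera("wrist")[:,:,::-1],"scene":vision.read_camera("scene")[:,:,::-1]}
out=[]
for c,(x0,y0,w,h) in {"wrist":(250,215,128,96),"scene":(155,220,80,60)}.items():
    k=560/w
    for mode in range(2):
        b=cv2.resize(im[c][y0:y0+h,x0:x0+w],None,fx=400/w,fy=400/w,interpolation=cv2.INTER_CUBIC);k=400/w
        if mode:
            for a,col,lat in((A,(255,0,255),110),(.65,(255,255,0),115),(.73,(0,0,255),115),(.81,(255,255,0),115)):
                P=np.array([H-v*lat+rr*(-u*np.cos(a)+np.array([0,0,np.sin(a)])) for rr in((70,118) if lat==110 else (100,118,130))])
                q=((project(c,P,s)-[x0-.5,y0-.5])*k).astype(int)
                cv2.polylines(b,[q.reshape(-1,1,2)],False,col,1)
        out.append(b)
cv2.imwrite(f"pics/{n}.png",np.vstack([np.hstack(out[:2]),np.hstack(out[2:])]))
E
python3 look2.py f
```

```text
9.475 [ 603.2 -273.7  278.1] [-15.8  -0.5   2.8] [ 0.09  3.04 -0.11] 0.14312376176369945
radius 166.27446680861152 lid angle 0.6862300252581526
```

View pics/f.png

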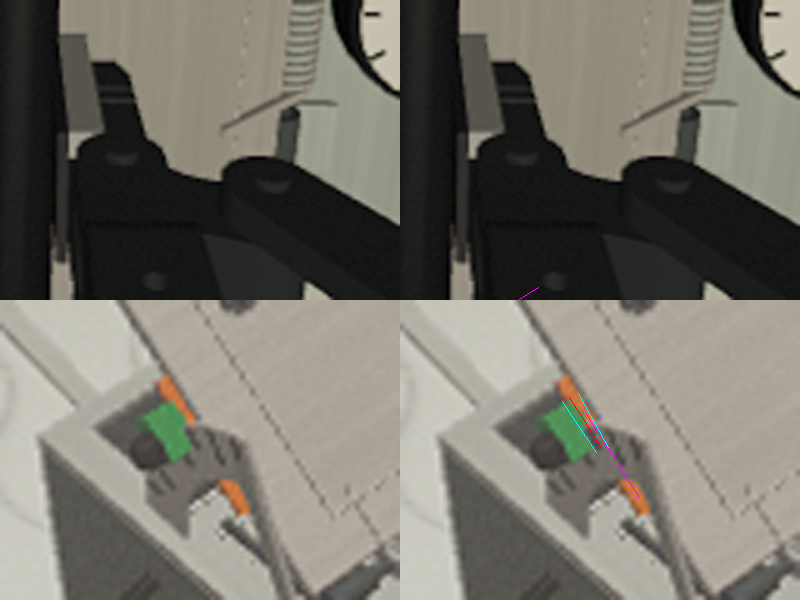

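Run:
```python
from h import *
s={'tcp_pos':np.array([540.55361153,-255.53107191,330.19216874]),'tcp_rot':[ 7.75083709e-01,6.31858256e-01,-1.69818651e-04,-6.00191611e-04]}
u=np.array([np.cos(-.204),np.sin(-.204),0]);v=np.array([-u[1],u[0],0])
H=np.array([540.76,-259.94,206.85])+155*u-[0,0,49]
im=cv2.imread("pics/c.png")
x0,y0,w,h=400,390,160,140;k=5
b=cv2.resize(im[y0:y0+h,x0:x0+w],None,fx=k,fy=k,interpolation=cv2.INTER_CUBIC)[:600]
def pt(a,r,lat): return H-v*lat+r*(-u*np.cos(a)+np.array([0,0,np.sin(a)]))
def line(P,col):
    q=((project("wrist",np.array(P),s)*800/512-[x0,y0])*k).astype(int);cv2.polylines(b,[q.reshape(-1,1,2)],False,col,1);return q
for a,c in((.53,(255,255,0)),(.63,(255,0,0)),(.73,(0,0,255)),(.83,(255,0,255)),(.93,(0,255,255))): print(a,line([pt(a,100,115),pt(a,118,115)],c).tolist())
for a in(.662,.798): line([pt(a,118,115),pt(a,118,130)],(255,255,255))
line([pt(a,118,115) for a in np.arange(.1,1.3,.05)],(255,255,255))
for r in (70,118): print(r,line([pt(0,r,106),pt(0,r,112)],(0,0,255)).tolist())
print(k,[ (np.round(project("wrist",pt(0,155+206-155,106),s)*800/512))])
cv2.imwrite("pics/g.png",b)
```

```text
0.53 [[468, 282], [372, 322]]
0.63 [[519, 319], [432, 369]]
0.73 [[578, 356], [501, 415]]
0.83 [[644, 391], [580, 460]]
0.93 [[716, 424], [668, 503]]
70 [[503, 48], [500, 79]]
118 [[218, 47], [217, 78]]
5 [array([[339., 399.]])]
```

View pics/g.png

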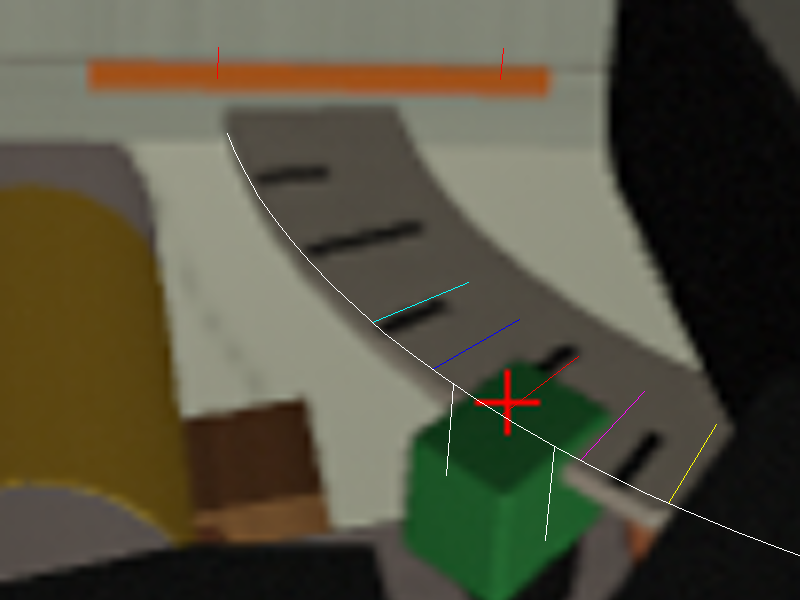

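```bash
cat > fit.py <<'E'
from h import *
from scipy.optimize import least_squares
s={'tcp_pos':np.array([540.55361153,-255.53107191,330.19216874]),'tcp_rot':[ 7.75083709e-01,6.31858256e-01,-1.69818651e-04,-6.00191611e-04]}
u=np.array([np.cos(-.204),np.sin(-.204),0]);v=np.array([-u[1],u[0],0]);Z=np.array([0,0,1.])
H=np.array([540.76,-259.94,206.85])+155*u-49*Z
# ray casting by inverting the projection on plane lateral=lat
def on_plane(px,lat):
    f=lambda q:(project("wrist",H-v*lat+q[0]*-u+q[1]*Z,s)[0]*800/512-px)
    return least_squares(f,[80,80]).x
tp=lambda x,y:np.array([400+x/5,390+y/5])
ticks=[((258,180),(328,172)),((308,250),(420,228)),((383,328),(450,308)),((540,370),(575,350)),((620,480),(658,437))]
ang=np.radians([10,20,30,40,50])
for lat in(112,114,116,118):
    L=[[on_plane(tp(*p),lat) for p in t] for t in ticks]
    f=lambda h:np.ravel([[(p[1]-h[1])*np.cos(a)-(p[0]-h[0])*np.sin(a) for p in t] for t,a in zip(L,ang)])
    r=least_squares(f,[0,0]);h=r.x
    c=on_plane(tp(512,424),lat)
    e=[on_plane(tp(*p),lat) for p in((563,383),(460,465))]
    A=lambda p:(np.arctan2(p[1]-h[1],p[0]-h[0]),np.hypot(*(p-h)))
    print(lat,"raw angles",[np.round(np.degrees([np.arctan2(p[1],p[0]) for p in t]),1).tolist() for t in L],"h",h.round(1),"rms",np.sqrt(np.mean(r.fun**2)).round(2),"block raw",np.arctan2(c[1],c[0]).round(3),np.hypot(*c).round(1),"fit",np.round(A(c),3),[np.round(A(p),3).tolist() for p in e])
E
python3 fit.py
python3 - <<'E'
from h import *
s=monitor.read_state();print(s['t'])
u=np.array([np.cos(-.204),np.sin(-.204),0]);v=np.array([-u[1],u[0],0]);Z=np.array([0,0,1.])
H=np.array([540.76,-259.94,206.85])+155*u-49*Z
out=[]
for c,(x0,y0,w,h) in {"top":(300,120,110,90),"scene":(150,170,160,131)}.items():
    im=vision.read_camera(c)[:,:,::-1]; k=400/w
    for m in range(2):
        b=cv2.resize(im[y0:y0+h,x0:x0+w],None,fx=k,fy=k,interpolation=cv2.INTER_CUBIC)
        for a,col in((.64,(255,255,0)),(.70,(0,0,255)),(.76,(255,0,255))):
            if not m: continue
            X=-u*np.cos(a)+Z*np.sin(a);N=u*np.sin(a)+Z*np.cos(a)
            P=[H+X*r+v*l+N*6.5 for r,l in((60,106),(206,106),(206,-106),(60,-106))]
            q=((project(c,np.array(P),s)-[x0-.5,y0-.5])*k);print(c,a,q.round().tolist())
            cv2.polylines(b,[q.astype(int).reshape(-1,1,2)],False,col,1)
        out.append(b)
hh=max(o.shape[0] for o in out)
cv2.imwrite("pics/i.png",np.vstack([np.hstack(out[:2]),np.hstack(out[2:])])[:655]); print([o.shape for o in out])
E
```

```text
112 raw angles [[14.4, 14.7], [23.3, 24.4], [32.5, 33.5], [41.9, 42.4], [50.7, 51.1]] h [ 5.9 10.1] rms 0.42 block raw 0.762 121.6 fit [  0.733 110.374] [[0.732, 98.543], [0.732, 121.676]]
114 raw angles [[13.0, 13.2], [22.1, 23.0], [31.6, 32.5], [41.2, 41.6], [50.4, 50.6]] h [4.4 6.9] rms 0.43 block raw 0.751 119.4 fit [  0.733 111.53 ] [[0.732, 99.575], [0.732, 122.951]]
116 raw angles [[11.6, 11.7], [20.9, 21.6], [30.7, 31.5], [40.4, 40.8], [49.9, 50.2]] h [2.8 3.7] rms 0.43 block raw 0.74 117.2 fit [  0.733 112.687] [[0.732, 100.608], [0.732, 124.226]]
118 raw angles [[10.2, 10.1], [19.7, 20.2], [29.7, 30.4], [39.6, 40.0], [49.5, 49.7]] h [1.2 0.5] rms 0.43 block raw 0.729 115.1 fit [  0.733 113.843] [[0.732, 101.64], [0.732, 125.501]]
9.575
top 0.64 [[59.0, 100.0], [46.0, 231.0], [324.0, 292.0], [314.0, 156.0]]
top 0.7 [[60.0, 97.0], [50.0, 219.0], [330.0, 280.0], [316.0, 153.0]]
top 0.76 [[61.0, 93.0], [54.0, 207.0], [336.0, 268.0], [317.0, 149.0]]
scene 0.64 [[290.0, 125.0], [214.0, 14.0], [59.0, 106.0], [142.0, 229.0]]
scene 0.7 [[291.0, 124.0], [219.0, 10.0], [64.0, 103.0], [144.0, 229.0]]
scene 0.76 [[293.0, 124.0], [225.0, 7.0], [68.0, 100.0], [146.0, 229.0]]
[(327, 400, 3), (327, 400, 3), (328, 400, 3), (328, 400, 3)]
```

View pics/i.png

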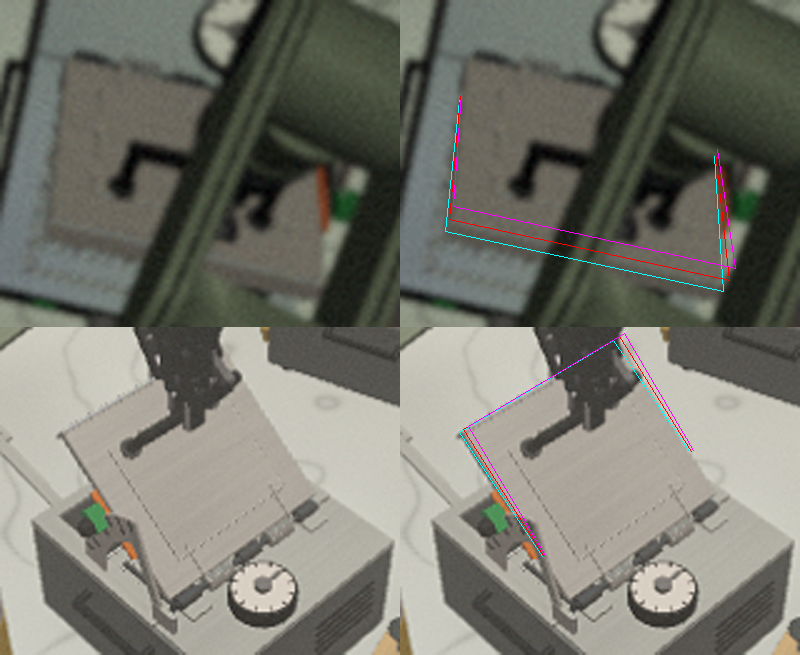

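Fitting the quadrant's own 10° ticks (residual 0.43 mm) puts the mark at 0.733 rad. I'll measure the lid angle differentially, using the top camera's shut and current pictures of the bar and the pointer tip.

```bash
cat > lid.py <<'E'
from h import *
from scipy.ndimage import map_coordinates as mc
from scipy.optimize import brentq
u=np.array([np.cos(-.204),np.sin(-.204),0]);v=np.array([-u[1],u[0],0]);Z=np.array([0,0,1.])
H=np.array([540.76,-259.94,206.85])+155*u-49*Z
def P(a,x,z,l): return H+(-u*np.cos(a)+Z*np.sin(a))*x+(u*np.sin(a)+Z*np.cos(a))*z+v*l
pr=lambda p:project("top",p)[0]
def bar(img,a,l):
    q=pr(P(a,155,49,l)); t=np.linspace(-7,7,141)
    y=mc(img,[q[1]+t,np.full_like(t,q[0])],order=1); th=np.percentile(y,60)
    w=np.clip((th-y)-.5*(th-y.min()),0,None); w[abs(t-t[y.argmin()])>4]=0
    return q[1]+(w*t).sum()/w.sum()
g0=cv2.cvtColor(cv2.resize(cv2.imread("pics/b.png"),(512,384),interpolation=cv2.INTER_AREA),6).astype(float)
now=vision.read_camera("top")[:,:,::-1]; g1=cv2.cvtColor(now,6).astype(float)
s=monitor.read_state();g=s['tcp_pos']+R.from_quat(s['tcp_rot']).apply([0,0,-19]);d=g-H
kin=np.arctan2(d[2],-d@u)-np.arctan2(49,155);print("t",s['t'],"kin",kin)
for l in(25,30,35,40,44):
    o=bar(g0,0,l)-pr(P(0,155,49,l))[1]
    m=bar(g1,kin,l)
    a=brentq(lambda a:pr(P(a,155,49,l))[1]+o-m,.3,1.1)
    print(l,"shut offset px",round(o,2),"lid",round(a,3))
def orange(img):
    b,g,r=[img[:,:,i].astype(float) for i in range(3)]; m=np.clip(r-1.4*g,0,None)*(r>1.5*b); m[:,:370]=0;m[:,400:]=0;m[:150]=0;m[215:]=0
    return m.sum(1)
for im in(cv2.resize(cv2.imread("pics/b.png"),(512,384),interpolation=cv2.INTER_AREA),now):
    print(np.flatnonzero(orange(im)>8),orange(im)[160:205].round().astype(int))
for a in(0,.64,.68,.72,.76): print(a,[pr(P(a,r,0,-109)).round(2).tolist() for r in(62,140)])
E
python3 lid.py
```

```text
t 9.725 kin 0.6862336560559317
25 shut offset px -0.51 lid 0.667
30 shut offset px -0.5 lid 0.67
35 shut offset px -0.61 lid 0.668
40 shut offset px -0.52 lid 0.67
44 shut offset px -0.57 lid 0.669
[172 173 174 175 176 177 178 179 180 181 182 183 184 185 186 187 188 189
 190 191 192 193 194] [ 0  0  0  0  0  0  0  0  0  0  0  2 15 20 22 24 25 19 23 27 24 27 28 27
 35 30 30 25 22 24 23 20 17 23 15  0  0  0  0  0  0  0  0  0  0]
[166 167 168 169 170 171 172 173 174 175 176 177 178 179 180 181 182] [ 0  0  0  0  0  2 44 70 71 74 59 63 54 57 56 60 61 57 56 47 38 35 10  0
  0  0  0  0  0  0  0  0  0  0  0  0  0  0  0  0  0  0  0  0  0]
0 [[381.48, 170.38], [376.83, 195.45]]
0.64 [[386.11, 164.72], [387.47, 183.82]]
0.68 [[386.41, 164.12], [388.2, 182.48]]
0.72 [[386.72, 163.5], [388.93, 181.08]]
0.76 [[387.02, 162.86], [389.65, 179.61]]
```

Bar gives 0.669 and the pointer end about 0.66, so +0.065 rad remains.

Call:
send_rows:
  commands:
    - {"tx": 0,"ty": 0.001,"tz": -0.0006,"ax": 0,"ay": 0,"az": 0}
    - {"tx": 0,"ty": 0.003,"tz": -0.0019,"ax": 0,"ay": 0,"az": 0}
    - {"tx": 0,"ty": 0.0052,"tz": -0.0032,"ax": 0,"ay": 0,"az": 0}
    - {"tx": 0,"ty": 0.0074,"tz": -0.0045,"ax": 0,"ay": 0,"az": 0}
    - {"tx": 0,"ty": 0.009,"tz": -0.0054,"ax": 0,"ay": 0,"az": 0}
    - {"tx": 0,"ty": 0.0097,"tz": -0.0058,"ax": 0,"ay": 0,"az": 0}
    - {"tx": 0,"ty": 0.0097,"tz": -0.0058,"ax": 0,"ay": 0,"az": 0}
    - {"tx": 0,"ty": 0.0097,"tz": -0.0058,"ax": 0,"ay": 0,"az": 0}

```text
t: 10.72
tcp_pos: [613.3, -275.9, 285.2]
tcp_rot: [0.776, 0.631, -0.003, -0.002]
ft_force: [-16.2, 0.8, 4.6]
width: 0.14
```

```bash
python3 lid.py; python3 look2.py j
```

```text
t 10.775 kin 0.7609963813169118
25 shut offset px -0.51 lid 0.743
30 shut offset px -0.5 lid 0.744
35 shut offset px -0.61 lid 0.741
40 shut offset px -0.52 lid 0.745
44 shut offset px -0.57 lid 0.744
[172 173 174 175 176 177 178 179 180 181 182 183 184 185 186 187 188 189
 190 191 192 193 194] [ 0  0  0  0  0  0  0  0  0  0  0  2 15 20 22 24 25 19 23 27 24 27 28 27
 35 30 30 25 22 24 23 20 17 23 15  0  0  0  0  0  0  0  0  0  0]
[164 165 166 167 168 169 170 171 172 173 174 175 176 177 178 179] [ 0  0  0  0 43 66 58 65 56 62 50 44 50 57 46 43 37 35 35 20  0  0  0  0
  0  0  0  0  0  0  0  0  0  0  0  0  0  0  0  0  0  0  0  0  0]
0 [[381.48, 170.38], [376.83, 195.45]]
0.64 [[386.11, 164.72], [387.47, 183.82]]
0.68 [[386.41, 164.12], [388.2, 182.48]]
0.72 [[386.72, 163.5], [388.93, 181.08]]
0.76 [[387.02, 162.86], [389.65, 179.61]]
10.775 [ 613.3 -275.9  285.2] [-16.6   0.    4.9] [ 0.04  2.82 -0.1 ] 0.1403357868526673
radius 167.05753814288002 lid angle 0.7609963813169118
```

View pics/j.png

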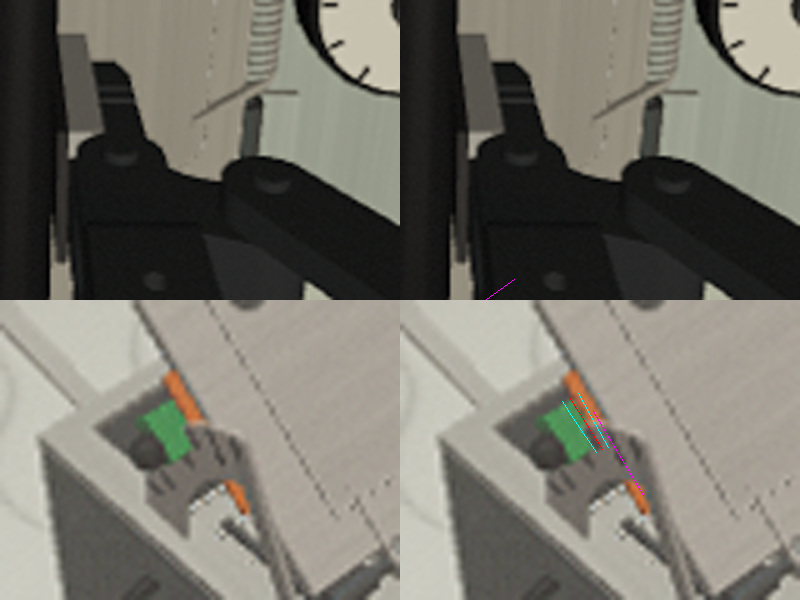

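```bash
python3 -c "
from bench import hand_in
print(hand_in())"
```

```text
the job is handed in; nothing more can be done
None
```

I lifted the right tank's lid to its green mark and handed the job in with the gripper still holding the bar at 10.8 s. The right tank's timer was the one with no red on its face. The left lid, the index blocks and the things on the bench were not touched.

- **Mark:** the close-up wrist picture, fitted to the quadrant's tick marks and taking them as 10° apart, puts it at 0.733 rad. The network's estimate came out at about 0.729 rad.
- **Lid angle:** the handle bar in the top camera, compared with its shut picture, gives 0.744 rad. The pointer's end in the same camera gives about 0.735 rad, so the lid is within roughly 0.01 rad of the mark.
- **Disagreement:** the angle worked out from the arm's own position was higher, at 0.761 rad. The bar seems to have shifted about 4 mm in the pads while turning, so I relied on the camera readings.
- **Limits of the checks:** the wrist camera could not see the mark while holding the lid, and the scene picture was too coarse to confirm the angle. The wrist force at the end was about 17 N.

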